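# Hang the wash basket in the rinse tank

## Task

Pick up the small wire basket with the steel ring in it and hang it upright inside the rinse tank, its bent lip hooked over the black rail on the tank's near wall and dropped fully down into the rail's notch. Work gently: the basket must not be pressed or knocked hard against the tank, the ring must stay in the basket, and the other things on the bench must stay where they are. Let go of the basket at the end.

Things in the scene. Friction and masses are not known exactly. Their poses are not given: they have to be found in the camera images.
- basket: Open wire wash basket, 56 (x) x 60 (y) x 36 mm high, 0.1 to 0.21 kg, standing on the bench. Origin: centre of its underside, z up. On its -x side a steel neck 30 mm wide (outer face x = -28 mm) rises and bends over into a bridge and a lip that hangs down outside. On the bridge stands a blue grip tab.
- basket_slot (a point): Under the bridge, in the middle of the slot between neck and lip: x = -33, y = 0, z = 62 mm in the basket's frame, same axes. The slot is 10 mm wide (x), open below. Bridge: 4 mm thick, 30 mm wide (y). The lip is 3 mm thick, straight for 16 mm down from here; its last 8 mm flare out to -x by 5 mm, ending 24 mm below this point.
- basket_grip (a point): Where to grasp the blue tab, across its thickness (x), from above: x = -33, y = 0, z = 92 mm in the basket's frame, same axes. The tab is 8 mm thick (x), 30 mm wide (y), and reaches from 26 mm below to 17 mm above this point.
- tank: Open rectangular steel rinse tank with grey skirt, empty, fixed to the bench, 110 (x) x 250 (y) mm, walls 4 mm thick, 79 mm high, inner floor at z = 10 mm. Origin: centre of its underside, z up. On its -x (near) wall sits a black hanging rail. With the basket seated, the basket's origin is 26 mm above this origin (35 mm if hung beside the notch) and 20 mm to its -x side.
- tank_wall (a point): Middle of the near wall at the height of the rail's top: x = -53, y = 0, z = 97 mm in the tank's frame, same axes. The rail runs along y, is 176 mm long and 6 mm thick (x). Its one notch, at its middle, is 9 mm deep, 34 mm wide at its floor, 40 mm at the top, with sloping sides; basket_slot must come to rest 9 mm below this point's height.
- case_ring: Plain steel watch-case ring, 43 mm across, 14 mm high, loose, lying flat in the basket. Origin: centre of its underside.
- tank_left (a point): A point to the left on the same line: x = -53, y = +75, z = 97 mm in the tank's frame. The rail was clamped on by hand: its notch's middle may be anywhere from 40 to 110 mm from here towards -y, and is not measured. See it, or feel for it: the bridge slides on the rail's top and drops 9 mm at the notch. The rail stays put under light force; keep basket-tank contact under 40 N.
- loupe: Black eyepiece loupe, 35 mm across, 34 mm high, standing on the bench; leave it where it is. Origin: centre of its underside.
- parts_tin: Round aluminium tin with lid, 50 mm across, 21 mm high; leave it where it is. Origin: centre of its underside.
- marker: Grey and blue marker pen, 134 mm long, lying on the bench; leave it where it is. Origin: underside at its middle.
- tweezers: Steel tweezers, 124 mm long, lying on the bench; leave them where they are. Origin: underside at their middle.
- press_foot (a point): Centre of the base of the fixed green lever press on the left of the bench: it takes up x from -110 to +100 mm, y from -60 to +75 mm about this point (world axes) and is 330 mm tall with its red ball lever. Keep the arm clear of it, also on the way from the start.

How it is judged (in metres and radians):
At the end, for the whole second after the job is handed in: The released basket hangs still in the tank on its near wall, bridge in the notch (origin 19 to 30 mm above the tank's, 10 to 30 mm nearer, within 42 mm sideways), within 0.15 rad of upright, 0.2 of square, ring inside; loupe, tin moved under 20 mm, marker, tweezers under 30 (z of basket in the frame of tank between 0.019 and 0.03 m and x of basket in the frame of tank between -0.03 and -0.01 m and y of basket in the frame of tank between -0.042 and 0.042 m and angle between basket's own z axis and vertical below 0.15 rad and angle between the x axis of basket and the x axis of tank, either way round below 0.2 rad and linear speed of basket below 0.02 m/s and distance between case_ring and basket below 0.025 m and contact force between basket and the fingers below 0.05 N and distance of each of loupe, parts_tin from where it was at the start of the episode below 0.02 m and distance of each of marker, tweezers from where it was at the start of the episode below 0.03 m); the robot touches nothing.
It fails at once if the basket is pressed or knocked against the tank or its rail with more than 40 N (contact force between basket and tank above 40 N).
It fails at once if the ring leaves the basket (distance between case_ring and basket above 0.04 m).
It also fails if it takes over 72 s, if anything falls off the work surface, if the arm or the gripper's body presses on something with over 40 N, if the wrist force passes 120 N, or if a joint passes its speed limit or range.

## Robot

A 6-joint arm with a two-finger parallel gripper is mounted at the origin on a cart in front of the work surface, level with it; the furniture and walls round the work are solid. World frame = base frame: x ahead of the robot, y to its left, z up, the work surface at z = 0. Lengths are in mm, angles in rad, forces in N, time in s.
With the tool pointing down it reaches from about 300 to 825 mm from the base axis. Payload 5.4 kg.
Tool frame: the origin (TCP) lies on the centre line of the jaws, within the pads' length; the fingertips stand 17 mm ahead of it and the grasp point (between the pads) lies 2 mm behind it (ctrl.tip_extent is the distance from the TCP to the fingertips, in mm); z points along the fingers, y is the direction in which the jaws open and shut (so a half turn about z gives the same grasp; the last joint's range is limited). The gripper opens to 92 mm and grips with 3 to 60 N. Pads are 20 mm wide; open, the fingers measure 128 mm over their backs; the gripper's body (75 mm by 189 mm) begins 69 mm behind the grasp point.
Start: joints at [-1.484, 0.158, 1.597, -0, 1.386, -0.21], TCP at [168.142, -549.85, 231.601] pointing down, gripper open.
Joint ranges: [-2.91, 2.91], [-0.94, 2.29], [0.18, 2.7], [-1.29, 4.43], [0.17, 2.64], [-3, 3]. Speed limits (rad/s): [2.57, 2.57, 3.14, 3.14, 3.14, 3.14].

## Interface

Orientations are given as a rotation vector (axis times angle).
In Python, from workcell import ctrl gives the robot as it stands. Calls block until the motion is done:
- ctrl.movep(position, orientation): joint-space move of the TCP to a pose.
- ctrl.line_to(position, max_speed=150, orientation=None, force_limit=None): straight line of the TCP; orientation=None keeps the orientation; max_speed is the mean speed in mm/s. With force_limit (N) it stops when the force on the tool has changed by that much, and returns True; else False.
- ctrl.movej(angles): joint-space move.
- ctrl.gripper_to(opening, force=None): opening from 0.0 (shut) to 1.0 (fully open); force is the grip in N (None keeps the last); returns when the fingers have stopped.
- ctrl.pause(seconds).
- ctrl.ik(position, orientation): joint angles nearest the present ones, or None.
- ctrl.snapshot(name): name is "scene" or "top"; returns (picture, depth): 480x640x3 uint8, red, green, blue; 480x640 float32, mm along the optical axis (not along the pixel's ray), 0 where there is no reading.
- ctrl.camera_info(name): a dict with "mtx" (3x3 intrinsics, pixels), "dist" ([k1, k2, p1, p2, k3] as OpenCV has them; the pictures are not rectified), "R" (3x3) and "t" (3): a world point X has camera coordinates R X + t. Camera axes: x right, y down, z forward; pixel columns grow to the right and rows downward; lengths in mm; the calibration is good to about 2 mm. A picture is of the moment at which its call begins. camera_info takes no time and is no camera call.
A pose or a line that the arm cannot do raises ctrl.IKError and nothing moves.
- ctrl.job_done(): hands the job in, once; it reports no verdict.
Readings, each from a call of its own:
- ctrl.current_time(): time.
- ctrl.current_joints(): joint angles.
- ctrl.current_joint_velocities(): joint speeds.
- ctrl.current_effort(): joint torques, N m.
- ctrl.current_tcp_pos(): TCP position.
- ctrl.current_eef_rot(): TCP orientation.
- ctrl.current_ft_force(): force on the tool from outside, world axes, zero at the start.
- ctrl.current_moment(): the same for the moment, N m.
- ctrl.current_grip_width(): opening from 0.0 (shut) to 1.0 (fully open).
Only numpy, scipy, OpenCV 4.12 (cv2) and the standard library are available. Lean on these libraries where they do the work, as an engineer would, in place of code of your own. Each camera call takes 0.05 s, during which the arm holds its last target. There are 200 camera calls.

## Working session

There is one attempt and no reset: what is moved stays moved. The work goes in short steps, each a Python script; the robot and the scene stay as the last script left them, time stands still between calls to the robot, and variables do not carry over. Pictures are saved under pics/ and viewed, about 8 in all and at most 12, crops included, and the job is handed in when it is done.

```bash
ls; mkdir -p pics; python3 - <<'E'
from workcell import ctrl
import cv2,numpy as np
for n in("scene","top"):
    im,d=ctrl.snapshot(n); cv2.imwrite(f"pics/{n}0.png",im[:,:,::-1]); np.savez(f"{n}0.npz",im=im,d=d)
    c=ctrl.camera_info(n); print(n,np.round(c["mtx"],1).tolist(),np.round(c["dist"],3),np.round(c["R"],3).tolist(),np.round(c["t"]), "cam pos",np.round(-np.array(c["R"]).T@c["t"]))
print(ctrl.current_time(),ctrl.current_eef_rot(),ctrl.current_grip_width())
E
```

```text
pics
scene [[440.2, 0.0, 319.2], [0.0, 440.2, 242.7], [0.0, 0.0, 1.0]] [-0.047  0.     0.     0.     0.   ] [[-0.491, -0.871, -0.002], [-0.425, 0.241, -0.873], [0.761, -0.428, -0.488]] [204. 326. 507.] cam pos [-148.  316.  533.]
top [[583.9, 0.0, 307.1], [0.0, 583.9, 249.0], [0.0, 0.0, 1.0]] [0.053 0.    0.    0.    0.   ] [[-0.03, -0.999, 0.014], [-0.991, 0.028, -0.134], [0.134, -0.017, -0.991]] [ -53.  536. 1493.] cam pos [ 329.  -42. 1552.]
0.1 [-3.10537264e+00 -4.64291752e-01 -1.54596582e-04] 0.9990382169922426
```

View pics/scene0.png

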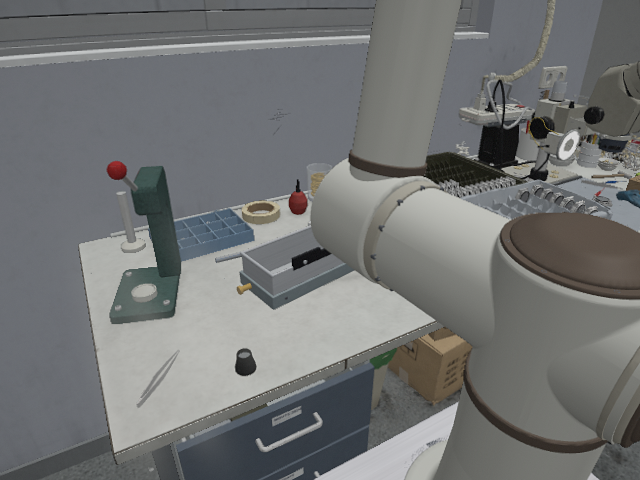

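View pics/top0.png

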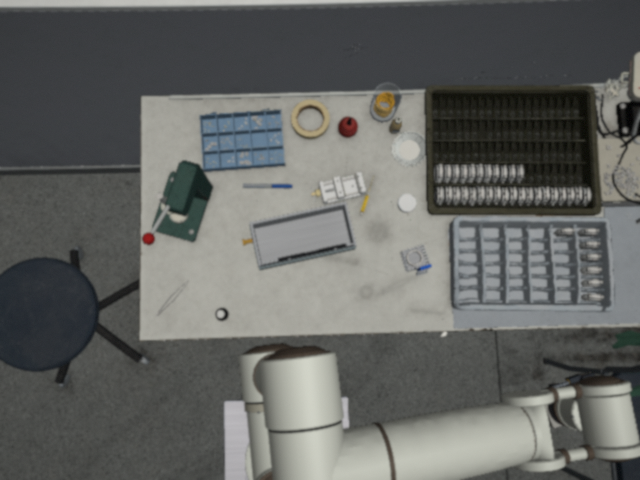

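The scene view shows the tank at (300,265) with its black rail at about (310,258), partly hidden by the arm. The press is on the left, the loupe at (245,362) and the tweezers at (158,378). In the top view the tank is at (302,238) and turned, the rail lies on its lower edge, and the basket is at (413,260) with its blue tab at (423,268). The tin is at (407,203) and the marker at (268,186).

```bash
cat > h.py <<'E'
import cv2,numpy as np
from workcell import ctrl
def ray(n,uv):
    c=ctrl.camera_info(n);R=np.array(c["R"]);t=np.array(c["t"])
    p=cv2.undistortPoints(np.float64(uv).reshape(-1,1,2),np.array(c["mtx"]),np.array(c["dist"])).reshape(-1,2)
    return -R.T@t,np.c_[p,np.ones(len(p))]@R
def onz(n,uv,z):
    o,d=ray(n,uv); return o+d*((z-o[2])/d[:,2])[:,None]
def cloud(n,d):
    v,u=np.nonzero(d>0);o,r=ray(n,np.c_[u,v]); X=np.full(d.shape+(3,),np.nan);X[v,u]=o+r*d[v,u][:,None]; return X
def proj(n,X):
    c=ctrl.camera_info(n);return cv2.projectPoints(np.float64(X).reshape(-1,1,3),cv2.Rodrigues(np.array(c["R"]))[0],np.float64(c["t"]),np.array(c["mtx"]),np.array(c["dist"]))[0].reshape(-1,2)
def crop(im,x0,y0,x1,y1,k,f): cv2.imwrite(f,cv2.resize(im[y0:y1,x0:x1,::-1],None,fx=k,fy=k,interpolation=cv2.INTER_CUBIC))
E
python3 - <<'E'
from h import *
z=np.load("top0.npz");im,d=z["im"],z["d"]
crop(im,235,190,445,290,3.8,"pics/topcrop.png")
X=cloud("top",d)
h=cv2.cvtColor(im,cv2.COLOR_RGB2HSV)
def pr(nm,m,zz):
    v,u=np.nonzero(m); uv=np.c_[u,v]
    P=onz("top",uv,zz); r=cv2.minAreaRect(P[:,:2].astype(np.float32)); print(nm,len(u),uv.min(0),uv.max(0),"mean",P.mean(0).round(1),"rect",np.round(r[0],1),np.round(r[1],1),r[2], "depth z",np.nanpercentile(X[v,u,2],[10,50,90]).round(1))
u,v=np.meshgrid(np.arange(640),np.arange(480))
box=lambda a,b,c,e:(u>=a)&(u<c)&(v>=b)&(v<e)
pr("tab",(h[...,0]>105)&(h[...,0]<125)&(h[...,1]>120)&box(405,255,440,280),108)
pr("rail",(h[...,2]<45)&box(255,235,360,275),97)
t=(X[...,2]>40)&(X[...,2]<130)
pr("tank",t&box(240,195,362,280),79)
pr("bask",(X[...,2]>15)&(X[...,2]<60)&box(392,235,440,280),36)
pr("loupe",(h[...,2]<60)&box(205,300,235,325),34)
print("floor z",np.nanmedian(X[280:300,260:340,2]))
E
```

```text
tab 28 [420 265] [430 269] mean [ 471.3 -357.9  108. ] rect [ 471.7 -358.6] [ 6.3 27. ] 16.77797508239746 depth z [104.  108.9 111.4]
rail 64 [280 245] [343 260] mean [516.3 -77.4  97. ] rect [516.5 -78.3] [  3.5 162.9] 10.887272834777832 depth z [74.  84.1 97.1]
tank 1230 [250 195] [356 268] mean [574.4 -62.2  79. ] rect [575.9 -56.6] [141.9 255.1] 10.923287391662598 depth z [48.5 79.5 93.7]
bask 224 [401 244] [429 276] mean [ 500.5 -351.6   36. ] rect [ 495.  -352.8] [76.4 63.3] 14.389472961425781 depth z [16.6 29.2 43. ]
loupe 21 [222 309] [226 319] mean [371.1 148.5  34. ] rect [371.2 149.6] [ 9.7 25.8] 83.76473999023438 depth z [15.  18.7 25.6]
floor z -0.2692085036433127
```

View pics/topcrop.png

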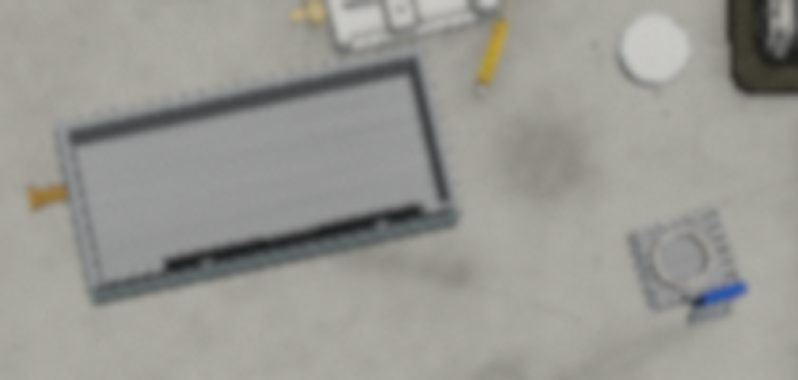

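```bash
cat >> h.py <<'E'
from scipy.spatial.transform import Rotation as Ro
def down(psi): return (Ro.from_euler('z',psi,degrees=True)*Ro.from_euler('x',180,degrees=True)).as_rotvec()
def tabpx(n,im,b):
    h=cv2.cvtColor(im,cv2.COLOR_RGB2HSV); m=np.zeros(h.shape[:2],bool); a=(h[...,0]>105)&(h[...,0]<125)&(h[...,1]>120)
    m[b[1]:b[3],b[0]:b[2]]=a[b[1]:b[3],b[0]:b[2]]; v,u=np.nonzero(m); return np.c_[u,v]
E
python3 - <<'E'
from h import *
for th in (15-90,15+90):
    for p,t in (((471.5,-358.3,200),th),((516,-77,220),th-4)):
        q=ctrl.ik(p,down(t)); print(th,p,None if q is None else np.round(q,2))
q=[ctrl.ik((471.5,-358.3,200),down(a)) for a in(-75,105)]
q=[x for x in q if x is not None]; c=np.array(ctrl.current_joints())
i=int(np.argmin([abs(x[5]) for x in q])); print("use",np.round(q[i],2))
ctrl.movej(q[i]); print(ctrl.current_time(),ctrl.current_ft_force())
im,d=ctrl.snapshot("scene"); np.savez("scene1.npz",im=im,d=d)
a,b=proj("scene",[[516,-77,97],[471.5,-358.3,100]]).astype(int); print(a,b)
crop(im,a[0]-100,a[1]-75,a[0]+100,a[1]+75,4,"pics/rail1.png")
cv2.imwrite("pics/scene1.png",im[:,:,::-1])
E
```

```text
-75 (471.5, -358.3, 200) [-0.85  0.23  1.58 -0.    1.33  2.03]
-75 (516, -77, 220) [-0.38  0.03  1.76 -0.    1.35  2.57]
105 (471.5, -358.3, 200) [-0.85  0.23  1.58  0.    1.33 -1.12]
105 (516, -77, 220) [-0.38  0.03  1.76  0.    1.35 -0.57]
use [-0.85  0.23  1.58  0.    1.33 -1.12]
1.45 [-0.91503777 -0.27744254 -1.01055885]
[327 244] [447 221]
```

View pics/rail1.png

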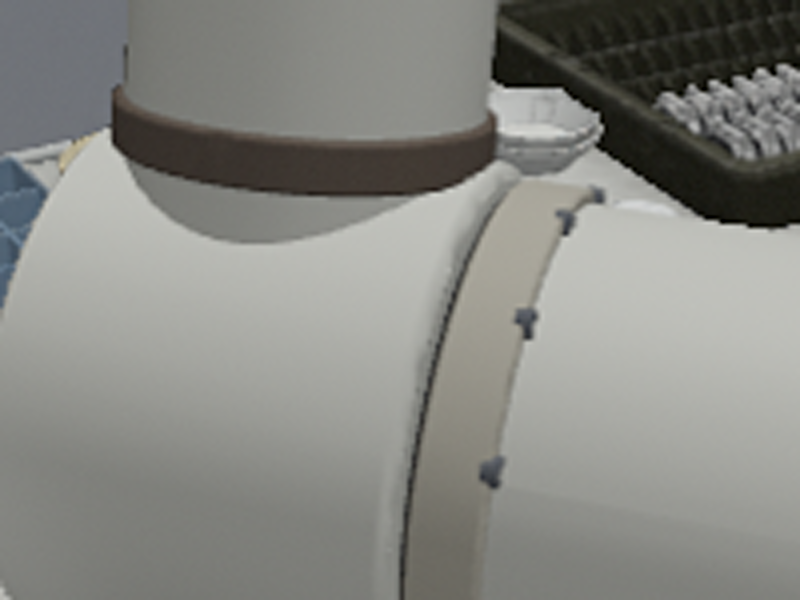

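The arm hides the rail from here. In the start picture part of the rail was visible, so I will use that crop together with the top-view depth along the rail.

```bash
python3 - <<'E'
from h import *
z=np.load("scene0.npz");im0=z["im"]; zt=np.load("top0.npz");it,dt=zt["im"],zt["d"]
yaw=np.deg2rad(10.9); ey=np.array([-np.sin(yaw),np.cos(yaw),0])
# tank outline from wall tops
A=cv2.resize(im0[225:300,235:345,::-1],None,fx=5,fy=5,interpolation=cv2.INTER_CUBIC)
B=cv2.resize(it[238:272,265:361,::-1],(550,195),interpolation=cv2.INTER_CUBIC)
cv2.imwrite("pics/rail2.png",np.vstack([A,B]))
X=cloud("top",dt)
# rail profile: along image columns, darkest rows
g=cv2.cvtColor(it,cv2.COLOR_RGB2GRAY).astype(int)
for u in range(274,352):
    c=g[238:272,u]; w=np.clip(90-c,0,None); v=(w*np.arange(238,272)).sum()/max(w.sum(),1)
    zz=X[238:272,u,2]; print(u,round(v,2),w.sum(),int(np.nanmax(zz[max(0,int(v)-238-2):int(v)-238+4])) if w.sum() else "",end=" | ")
E
```

```text
274 263.0 3 72 | 275 0.0 0  | 276 0.0 0  | 277 262.0 4 77 | 278 260.9 29 97 | 279 259.83 107 98 | 280 259.53 146 102 | 281 259.41 158 99 | 282 259.23 160 97 | 283 258.94 156 100 | 284 258.67 150 94 | 285 258.48 155 100 | 286 258.34 149 97 | 287 257.94 120 102 | 288 257.27 77 102 | 289 256.84 62 98 | 290 256.84 77 98 | 291 257.0 124 102 | 292 256.89 150 101 | 293 256.66 148 103 | 294 256.48 155 100 | 295 256.36 159 100 | 296 256.11 158 97 | 297 255.87 151 100 | 298 255.63 149 101 | 299 255.46 153 96 | 300 255.31 147 96 | 301 254.97 153 102 | 302 254.69 152 102 | 303 254.46 153 98 | 304 254.4 150 96 | 305 254.35 133 94 | 306 254.16 116 89 | 307 253.85 115 90 | 308 253.65 124 90 | 309 253.5 136 92 | 310 253.34 133 84 | 311 253.08 118 91 | 312 252.77 120 85 | 313 252.6 124 94 | 314 252.4 124 94 | 315 252.2 115 93 | 316 251.81 113 89 | 317 251.58 126 88 | 318 251.42 141 91 | 319 251.11 153 89 | 320 250.76 152 100 | 321 250.55 152 96 | 322 250.43 154 100 | 323 250.2 160 99 | 324 249.91 149 97 | 325 249.63 150 100 | 326 249.43 155 100 | 327 249.34 156 103 | 328 249.05 158 97 | 329 248.76 144 102 | 330 248.5 147 97 | 331 248.39 155 97 | 332 248.16 146 95 | 333 247.76 115 97 | 334 246.98 64 95 | 335 246.58 53 100 | 336 246.68 73 100 | 337 246.81 116 93 | 338 246.77 139 99 | 339 246.59 143 96 | 340 246.44 149 98 | 341 246.28 149 99 | 342 245.94 146 101 | 343 245.62 136 96 | 344 245.57 122 99 | 345 245.87 67 98 | 346 246.35 20 97 | 347 247.0 2 72 | 348 0.0 0  | 349 0.0 0  | 350 238.73 22 28 | 351 239.52 64 46 |
```

View pics/rail2.png

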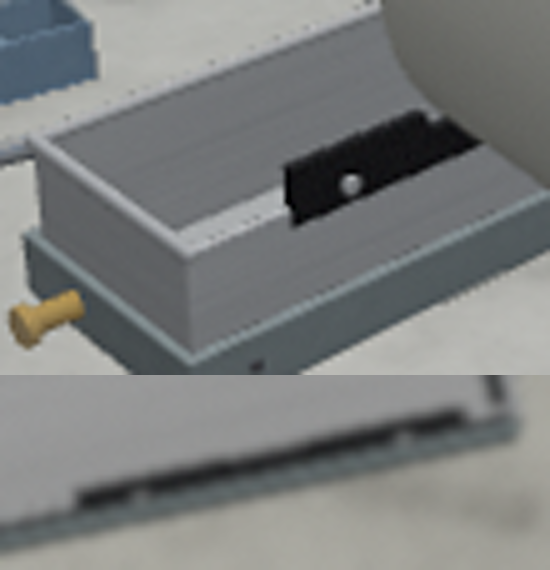

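Top-view depth along the rail drops from about 98 to 90 mm between columns 305 and 319, which is the notch, centred near u=312. In the start scene picture the notch's left edge is at about (320.6,248), so I can cross-check it.

```bash
python3 - <<'E'
from h import *
zt=np.load("top0.npz");it,dt=zt["im"],zt["d"]
g=cv2.cvtColor(it,cv2.COLOR_RGB2GRAY).astype(float)
def edge(us,zf):
    out=[]
    for u in us:
        vp=254.9-0.2195*(u-301); v=np.arange(int(vp)-7,int(vp)+1); c=g[v,u]; lo=g[int(vp)-2:int(vp)+3,u].min(); th=(c[:3].mean()+lo)/2
        k=np.nonzero((c[:-1]>th)&(c[1:]<=th))[0]
        if len(k): k=k[0]; out.append((u,v[k]+(c[k]-th)/(c[k]-c[k+1])))
    return onz("top",out,zf)
us=[u for u in range(281,344) if not(285<u<294 or 302<u<322 or 331<u<339)]
P=edge(us,97); f=np.polyfit(P[:,1],P[:,0],1); print("far edge: slope",f,"yaw deg",-np.rad2deg(np.arctan(f[0])),"res",np.std(P[:,0]-np.polyval(f,P[:,1])))
Pn=edge(range(308,317),88); print("notch floor far edge dx:",(Pn[:,0]-np.polyval(f,Pn[:,1])).mean())
yaw=-np.arctan(f[0]); ex=np.array([np.cos(yaw),np.sin(yaw)]); ey=np.array([-np.sin(yaw),np.cos(yaw)])
o=np.array([np.polyval(f,-77),-77])
for n,u in(("ends",278.8),("ends",345.2),("nl",304.8),("nr",319)):
    p=onz("top",[(u,254.0-0.2195*(u-301))],97)[0]; print(n,p.round(1),"along",((p[:2]-o)@ey).round(1))
# scene0 check of notch left top edge
p=onz("scene",[(320.6,248)],97)[0]; print("scene nl",p.round(1),((p[:2]-o)@ey).round(1),"lateral",((p[:2]-o)@ex).round(1))
p=onz("scene",[(235+285/5,225+163/5)],97)[0]; print("scene left end",p.round(1),((p[:2]-o)@ey).round(1),((p[:2]-o)@ex).round(1))
# tank walls: rim points
X=cloud("top",dt); m=np.abs(X[...,2]-79)<4; m[:,:240]=0;m[:,362:]=0;m[:198]=0;m[280:]=0
Q=X[m][:,:2]-o; a,b=Q@ex,Q@ey; print("rim x pct",np.percentile(a,[2,98]).round(1),"y",np.percentile(b,[1,99]).round(1))
# tab
z1=np.load("scene1.npz"); t=tabpx("scene",z1["im"],(400,180,500,260)); print("scene tab n",len(t), t.min(0) if len(t) else "",t.max(0) if len(t) else "")
cv2.imwrite("pics/tab1.png",cv2.resize(z1["im"][170:290,380:540,::-1],None,fx=4,fy=4))
E
```

```text
far edge: slope [-1.92274597e-01  5.06932480e+02] yaw deg 10.88369847465779 res 0.13331715526649393
notch floor far edge dx: 0.2001759479975236
ends [502.8   4.4  97. ] along 83.5
ends [ 535.1 -163.6   97. ] along -87.5
nl [515.4 -61.2  97. ] along 16.7
nr [522.3 -97.1  97. ] along -19.9
scene nl [510.7 -57.5  97. ] 21.3 lateral -7.1
scene left end [505.7   8.2  97. ] 86.7 0.3
rim x pct [ -4.9 108.9] y [-117.3  136.8]
scene tab n 117 [442 216] [451 230]
```

View pics/tab1.png

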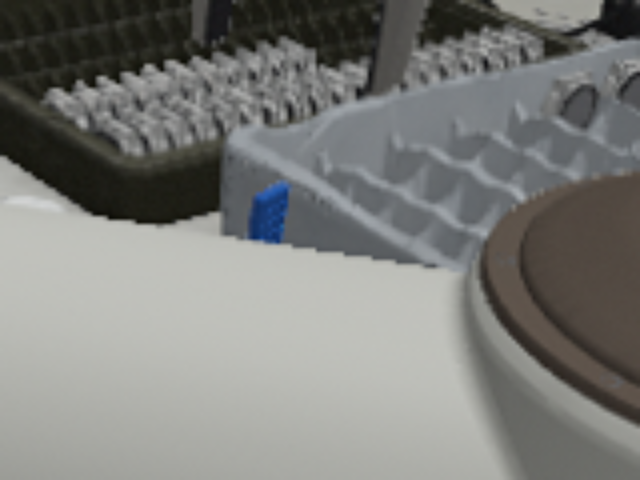

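The tab's top edge shows in the scene view from about (444.5,218) to (452,215.8). Next I check it against the top-view position, then grasp.

```bash
python3 - <<'E'
from h import *
p=onz("scene",[(444.5,217.8),(452,215.6)],109); print("scene tab top edge",p.round(1))
zt=np.load("top0.npz");t=tabpx("top",zt["im"],(405,255,440,280)); 
h=cv2.cvtColor(zt["im"],cv2.COLOR_RGB2HSV).astype(float)
w=np.clip(h[...,1]-60,0,None)*((h[...,0]>100)&(h[...,0]<130)); w[:255]=0;w[280:]=0;w[:,:412]=0;w[:,440:]=0
v,u=np.nonzero(w); P=onz("top",np.c_[u,v],107)[:,:2]; ww=w[v,u]; c=(P*ww[:,None]).sum(0)/ww.sum(); C=np.cov(P.T,aweights=ww); e,V=np.linalg.eigh(C); a=V[:,1]
print("top tab",c,"yaw",np.rad2deg(np.arctan2(-a[0]*np.sign(a[1]),abs(a[1]))),np.sqrt(e*12))
# ring/basket body edge angle: points 20..45 high
X=cloud("top",zt["d"]); s=X[238:280,395:435].reshape(-1,3); s=s[(s[:,2]>22)&(s[:,2]<50)][:,:2].astype(np.float32); print(cv2.minAreaRect(s),len(s))
E
```

```text
scene tab top edge [[ 473.8 -349.8  109. ]
 [ 473.9 -372.3  109. ]]
top tab [ 471.43304619 -357.94302846] yaw 16.279363605244974 [ 7.41302439 27.89487242]
((495.4010009765625, -354.5465087890625), (76.82128143310547, 60.887786865234375), 14.31585693359375) 137
```

Scene gives x≈474, y≈−361 and top gives (471.4,−358), which agree within a few mm. The top value is slightly biased towards the camera. Grasping at (472.5,−358.6).

```bash
python3 - <<'E'
from h import *
r=down(105.5)
ctrl.gripper_to(0.55,30)
ctrl.line_to((472.5,-358.6,130),150,r); 
s=ctrl.line_to((472.5,-358.6,92),40,r,force_limit=6); print("stopped",s,ctrl.current_tcp_pos())
f0=ctrl.current_ft_force(); ctrl.gripper_to(0.0,30); print("w",ctrl.current_grip_width()*92,"dF",np.array(ctrl.current_ft_force())-f0)
print(ctrl.line_to((472.5,-358.6,240),100,r),ctrl.current_tcp_pos()); ctrl.pause(.3)
print("w",ctrl.current_grip_width()*92,"F",np.round(np.array(ctrl.current_ft_force())-f0,2),"M",ctrl.current_moment(),ctrl.current_time())
im,d=ctrl.snapshot("scene"); np.savez("scene2.npz",im=im,d=d)
it,_=ctrl.snapshot("top")
cv2.imwrite("pics/held.png",np.hstack([im[150:400,300:620,::-1],it[150:400,280:600,::-1]]))
E
```

```text
stopped False [ 472.68604907 -358.79193147   92.35100545]
w 7.975769583587893 dF [-1.5483039  -0.91062319 -1.50735943]
False [ 472.19901811 -358.30909254  239.11502328]
w 7.970034837961214 F [-1.26 -0.39 -3.34] M [-0.09958689 -0.07964439 -0.0282678 ] 6.6167
```

View pics/held.png

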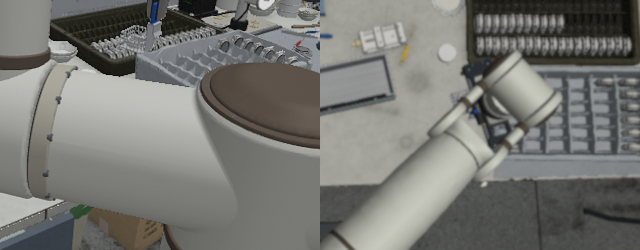

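Held: width 8.0 mm and about 3.3 N lifted, so basket and ring are both in hand. In the held picture the arm covers the basket in both views. Moving over the notch at about (519,−79) with the tank's yaw of 10.9°.

```bash
cat >> h.py <<'E'
ex=np.array([.982,.189,0]); ey=np.array([-.189,.982,0]); N=np.array([519.1,-79.3,0]); rr=down(100.9)
def at(s,y,z): return N+s*ex+y*ey+np.array([0,0,z])
E
python3 - <<'E'
from h import *
p=at(1.5,0,235); mid=(np.array(ctrl.current_tcp_pos())+p)/2
ctrl.line_to(p,120,rr); ctrl.pause(.4); print(ctrl.current_tcp_pos(),ctrl.current_grip_width()*92,ctrl.current_ft_force())
print(ctrl.line_to(at(1.5,0,196),60,rr,force_limit=5)); ctrl.pause(.3)
print(ctrl.current_tcp_pos()-at(1.5,0,196),ctrl.current_ft_force(),ctrl.current_time())
im,d=ctrl.snapshot("scene"); np.savez("scene3.npz",im=im,d=d)
it,dt=ctrl.snapshot("top"); np.savez("top3.npz",im=it,d=dt)
a=proj("scene",[at(0,0,100)]).astype(int)[0]; b=proj("top",[at(0,0,100)]).astype(int)[0]; print(a,b)
A=im[a[1]-70:a[1]+70,a[0]-95:a[0]+95,::-1];B=it[b[1]-35:b[1]+35,b[0]-47:b[0]+48,::-1]
cv2.imwrite("pics/over.png",np.hstack([cv2.resize(x,(400,295),interpolation=cv2.INTER_CUBIC) for x in(A,B)]))
E
```

```text
[520.56708549 -79.05671282 235.00107277] 7.8728523562460255 [ 0.01260024 -0.16934237 -2.6851726 ]
False
[ 0.17451401 -0.08149286  0.33629955] [-0.50799994 -0.30618883 -2.43852107] 10.7333
[327 242] [311 251]
```

View pics/over.png

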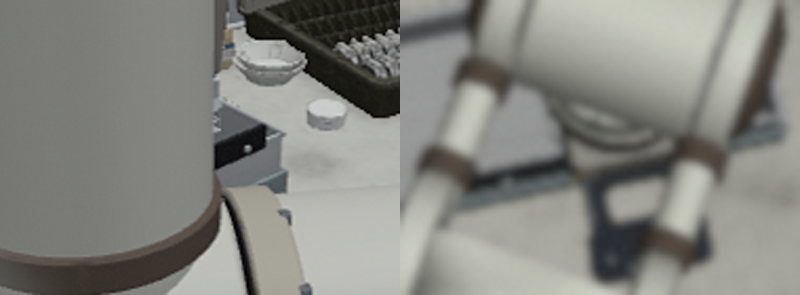

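The view is mostly hidden by the arm. The rail's right end shows at about scene (358,232). I check that against the model and then descend gently with a force stop.

```bash
python3 - <<'E'
from h import *
print("rail right end near/far pred",proj("scene",[at(-3,-88,97),at(3,-88,97)]).round(1))
for z,v in((155,30),(140,15),(131,10)):
    s=ctrl.line_to(at(1.5,0,z),v,rr,force_limit=5); ctrl.pause(.2)
    print(z,s,(ctrl.current_tcp_pos()-at(1.5,0,z)).round(2),np.round(ctrl.current_ft_force(),2),np.round(ctrl.current_moment(),3),ctrl.current_time())
    if s: break
E
```

```text
rail right end near/far pred [[360.  230.9]
 [358.  229.9]]
155 False [ 0.05 -0.03  0.12] [ 0.15 -0.01 -2.83] [-0.025 -0.005  0.035] 12.55
140 False [ 0.09 -0.03  0.12] [ 0.08 -0.23 -2.35] [-0.097 -0.062 -0.021] 13.9
131 False [ 0.03 -0.03  0.06] [-0.6  -0.11 -2.16] [-0.019 -0.043 -0.029] 15.15
```

```bash
python3 - <<'E'
from h import *
for z,v in((126,6),(121,6),(116,5)):
    s=ctrl.line_to(at(1.5,0,z),v,rr,force_limit=4); ctrl.pause(.2)
    print(z,s,ctrl.current_tcp_pos().round(2),np.round(ctrl.current_tcp_pos()-at(1.5,0,z),2),np.round(ctrl.current_ft_force(),2),np.round(ctrl.current_moment(),3),ctrl.current_time())
    if s: break
E
```

```text
126 False [520.6  -79.03 126.05] [ 0.03 -0.02  0.05] [-0.37  0.39 -2.92] [-0.027 -0.001  0.033] 16.3333
121 False [520.61 -79.02 121.04] [ 0.03 -0.    0.04] [-0.17 -0.05 -2.92] [-0.029 -0.049 -0.029] 17.5167
116 True [520.55 -79.   117.65] [-0.03  0.02  1.65] [ 0.32 -1.16  5.65] [-0.056 -0.026  0.011] 18.4167
```

Contact came at TCP z=117.65, where the notch seat is predicted at 118.35 and the rail top beside it at 127.4, so the bridge is in the notch. Easing the pressure, releasing and retreating.

```bash
python3 - <<'E'
from h import *
p=ctrl.current_tcp_pos(); ctrl.line_to(p+np.array([0,0,.5]),5,rr); ctrl.pause(.3); print(np.round(ctrl.current_ft_force(),2))
ctrl.gripper_to(0.4); ctrl.pause(.5); print(ctrl.current_grip_width()*92,np.round(ctrl.current_ft_force(),2))
print(ctrl.line_to(at(1.5,0,160),40,rr,force_limit=5)); print(ctrl.line_to(at(1.5,0,240),100,rr))
ctrl.movep((380,-430,260),down(105)); ctrl.pause(.3)
print(ctrl.current_time(),np.round(ctrl.current_ft_force(),2))
im,d=ctrl.snapshot("scene"); it,dt=ctrl.snapshot("top"); np.savez("end.npz",it=it,dt=dt,im=im)
b=proj("top",[at(20,0,60)]).astype(int)[0]; X=cloud("top",dt)
t=tabpx("top",it,(b[0]-25,b[1]-20,b[0]+25,b[1]+35)); P=onz("top",t,133)
print("tab",len(t),P.mean(0).round(1),"expect",at(0,0,133).round(1),"depth z",np.nanpercentile(X[t[:,1],t[:,0],2],[10,50,90]).round(1),cv2.minAreaRect(P[:,:2].astype(np.float32)))
t0=np.load("top0.npz")["im"]
A=it[170:330,130:450,::-1]; B=it[b[1]-30:b[1]+30,b[0]-60:b[0]+60,::-1]
cv2.imwrite("pics/end.png",np.vstack([cv2.resize(A,(600,300)),cv2.resize(B,(600,300),interpolation=cv2.INTER_CUBIC)]))
dd=cv2.absdiff(it,t0).max(2)
for n,q in(("loupe",(222,314)),("tin",(407,203)),("marker",(268,186)),("tweez",(172,298))): print(n,dd[q[1]-14:q[1]+14,q[0]-14:q[0]+14].max())
E
```

```text
[-0.61  0.43 -2.35]
36.92729885639821 [ 0.17  0.29 -0.  ]
False
False
24.275 [0.63 0.2  0.35]
tab 48 [519.9 -80.1 133. ] expect [519.1 -79.3 133. ] depth z [112.4 129.4 136.1] ((520.0731811523438, -79.72900390625), (10.183244705200195, 27.93748664855957), 9.790292739868164)
loupe 7
tin 7
marker 6
tweez 7
```

View pics/end.png

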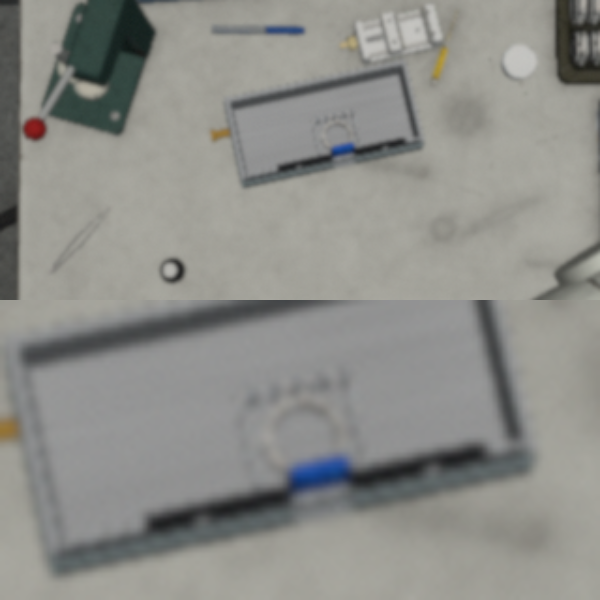

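The end picture shows the basket hanging in the tank (crop ~(300,430)) with the ring inside it. The blue tab at (320,472) is in the middle of the rail and the lip is outside it. The tab's top reads about 136 mm, against 135 expected seated and 144 if hung beside the notch, and the other objects are unchanged. Handing in.

```bash
python3 - <<'E'
from workcell import ctrl
ctrl.job_done(); print(ctrl.current_time())
E
```

```text
the job is handed in; nothing more can be done
the job is handed in; nothing more can be done
```

The basket is hanging in the rinse tank with its bridge in the rail's notch and the ring still inside. I released it, moved the arm clear and handed the job in at about 24 s of the 72 s allowed; no verdict was reported.

I found the notch as a dip in the top camera's depth along the rail. I then grasped the tab, carried the basket over the tank and lowered it with a force stop.

**Last checks:**
- **Seating:** contact came at TCP height 117.7 mm, with about 118.4 mm predicted for the notch and 127.4 mm beside it. The force had changed by about 8 N when it stopped.
- **Position after release:** the tab is within about 1 mm of where it should be, its long edge is turned 9.8° against 10.9° for the tank, and its top is at about 136 mm (135 expected).
- **Other objects:** loupe, tin, marker and tweezers show no change in the top picture.

**Not checked:**
- The scene camera was mostly blocked by the arm. Its one reading of the notch edge was about 4 mm off the top view along the rail. I went with the top view, and the free descent to the seat height confirmed it.
- Upright tilt was judged only from the tab's position and the top picture, not measured separately.

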